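# Secure the seeder wheel with its R-clip

## Task

The small wheel on the bench stand is on its axle, but its spring R-clip is still parked in the wooden block. Take the clip out and secure the wheel: push the clip's straight leg down through the cross-hole in the free end of the axle until it is fully home, with the bent leg snapped round the outside of the shaft, then let go. The hole has to be felt for, as the axle may stand a good way in or out; leave the tin and the watering rose where they are.

Things in the scene. Friction and masses are not known exactly. Their poses are not given: they have to be found in the camera images.
- clip: R-clip of bare 9 mm steel spring wire in one flat plane, 138 mm long, 0.2 kg. Origin: centre of its round eye (outside 41 mm), the top end. z: along the straight leg, up to the eye; y: across, from straight to bent leg; x: normal of its plane. Grip the eye across its 9 mm thickness, fingers closing along x. Starts upright in the block, eye centre 130 mm above the bench.
- clip_tip (a point): Round lower end of the clip's straight leg, on the leg's centre line: y -16, z -118 mm from the eye's centre. Axes as the clip's.
- clip_seat (a point): Point on the straight leg's centre line, 62 mm below the eye's centre (y -16, z -62 mm), that lies on the axle's centre line when the clip is fully home. Axes as the clip's.
- bent_end (a point): Flared lower end of the clip's bent leg, y +11, z -98 mm from the eye's centre. From the eye this leg comes close to the straight one (z -41), bows out to y +8 at z -62 to fit round the shaft, comes in to y +1 at z -79 and flares out to here (wire centre line). About 20 mm of straight leg are in the hole before it meets the shaft.
- clip_spring (a joint): Spread of the bent leg, which is sprung at the eye, rad: 0 relaxed, about 0.1 while it is pushed past the shaft, about 0 again once snapped in. Stiffness 8 N m/rad; the push past the shaft takes roughly 4 to 12 N, and the clip stops firmly when home.
- axle_mid (a point): Point on the level axle's centre line, 100 mm above the bench; x runs along the axle from its free end to the wheel, z up. Steel axle, 38 mm diameter. Its vertical 12 mm cross-hole (countersunk 1.5 mm) passes through the centre line at x = -20 to +20 mm from here, as the axle may stand in or out: not measured, feel for it. Bent leg on either side.
- stand: Wheel stand, bolted down. Origin under axle_mid at bench height, same axes. Base plate 110 mm wide, 8 mm thick, x -50 to +185 mm; wheel hub (53 mm diameter) from x +36, wheel (100 mm diameter) x +95 to +127, upright plate 147 mm high at x +150 to +162. The axle's free end is 50 mm beyond the cross-hole towards -x; the axle is stiff to shift.
- block: Fixed wooden parking block, 66 x 90 mm, 62 mm high, with an 11.5 mm wide slot along its y that holds the clip upright by both legs (straight leg 50 mm deep, clip axes along the block's). Origin under its centre.
- tin_1: Bystander: small food tin, 75 mm diameter, 58 mm high. Origin under its centre.
- rose: Bystander: brass-coloured watering rose, 70 mm diameter, 59 mm high. Origin under its centre.
Things that resemble listed ones, but are neither listed nor needed, are in the scene too. What is meant by the clip is not red, and is the larger of those in its own colour.

How it is judged:
On the way, in this order (a step that is already met when the one before it is completed fails the run):
1. the clip is lifted out of the block (height (world z) of clip_tip above 0.07 m), for 0.1 s.
2. the straight leg's tip has come through the axle's cross-hole (z of clip_tip in the frame of axle_mid between -0.08 and -0.019 m and y of clip_tip in the frame of axle_mid between -0.008 and 0.008 m and x of clip_tip in the frame of axle_mid between -0.028 and 0.028 m), for 0.05 s.
At the end, for the whole second after the job is handed in: The clip rests, released, in the cross-hole: seat point within 4 mm sideways and 6 mm in height of the axle's centre line and within 24 mm of axle_mid along it; upright within 0.15 rad, its plane square to the axle within 0.35 rad, bent leg snapped in (spring below 0.035 rad) (x of clip_seat in the frame of axle_mid between -0.024 and 0.024 m and y of clip_seat in the frame of axle_mid between -0.004 and 0.004 m and z of clip_seat in the frame of axle_mid between -0.006 and 0.006 m and angle between clip's own z axis and vertical below 0.15 rad and value of joint clip_spring below 0.035 rad and angle between the x axis of clip and the x axis of axle_mid, either way round below 0.35 rad and linear speed of clip below 0.02 m/s); the robot touches nothing.
It fails at once if the tin is shoved more than 30 mm (distance of tin_1 from where it was at the start of the episode above 0.03 m).
It fails at once if the watering rose is shoved more than 30 mm (distance of rose from where it was at the start of the episode above 0.03 m).
It also fails if it takes over 48 s, if anything falls off the work surface, if the arm or the gripper's body presses on something with over 40 N, if the wrist force passes 120 N, or if a joint passes its speed limit or range.

## Robot

A 7-joint arm with a two-finger parallel gripper is mounted at the origin on the work surface; the furniture and walls round the work are solid. World frame = base frame: x ahead of the robot, y to its left, z up, the work surface at z = 0. Lengths are in m, angles in rad, forces in N, time in s.
With the tool pointing down it reaches from about 0.425 to 0.875 m from the base axis. Payload 4.7 kg.
Tool frame: the origin (TCP) lies on the centre line of the jaws, within the pads' length; the fingertips stand ahead of it and the grasp point (between the pads) lies 8 mm behind it (ctrl.finger_overhang is the x of the fingertips in the tool frame, in m); x points along the fingers, z is the direction in which the jaws open and shut, and the axes are right-handed (so a half turn about x gives the same grasp; the last joint's range is limited). The gripper opens to 87 mm and grips with 3 to 60 N. Pads are 19 mm wide; open, the fingers measure 117 mm over their backs; the gripper's body (75 mm by 190 mm) begins 51 mm behind the grasp point.
Start: joints at [1.127, 0.321, -0.07, 1.45, 0.023, 1.371, -0.057], TCP at [0.287, -0.583, 0.234] pointing down, gripper open.
Joint ranges: [-2.86, 2.86], [-0.3, 2.09], [-1.38, 1.24], [0.06, 2.45], [-1.56, 4.7], [0.09, 2.05], [-2.69, 2.69]. Speed limits (rad/s): [2.57, 2.57, 3.14, 3.14, 3.14, 3.14, 3.14].

## Interface

Orientations are given as a rotation vector (axis times angle).
In Python, from bench import readout, viewer, job, nets, ctrl gives the robot as it stands.
- The arm moves only by the shell command python3 -m creep 'ROWS' [FORCE]. ROWS is JSON, a list of rows, each an object with "linear": the shift along the tool's x, y, z in m, a list of three; "twist": the turn, a rotation vector about the tool's x, y, z in degrees, a list of three; "fingers": the gripper's target within -1 to 1 (shut at 1, half-way at 0, fully open at -1). A call has 1 to 8 rows; each row is the pose to reach, as a shift and turn from the pose commanded when the call began, along the tool's axes at that moment; what a row does not reach only later rows make up. A row lasts 1/12 s, in which the tool goes at most 41.7 mm and 7.16 degrees, less where a joint would pass 70% of its speed; a pose out of reach is approached as far as the arm can. A call with a gripper value outside its range is refused whole. The fingers move at their own pace and stop on an object; FORCE is the grip in N (left out, the last holds). Time passes only in rows, so rows that repeat a pose let the fingers close. It gives the time, the measured TCP pose, the force and the opening at its end, in the units of the state.
- readout.get_state(): the state, without advancing time (a new reading comes with each control period).
- viewer.get_image(name): name is "side" or "top"; returns (picture, depth): 480x640x3 uint8, red, green, blue; 480x640 float32, m along the optical axis (not along the pixel's ray), 0 where there is no reading.
- viewer.camera_params(name): a dict with "K" (3x3 intrinsics, pixels), "k1" (the pictures are not rectified: a ray, as slopes to the right and down, at radius r is drawn at 1 + k1 r^2 times it, then the intrinsics apply), "cam_to_world" (4x4, takes a point from camera to world coordinates). Camera axes: x right, y down, z forward; pixel columns grow to the right and rows downward; lengths in m; the calibration is good to about 2 mm. A picture is of the moment at which its call begins. camera_params takes no time and is no camera call.
- job.close_job(): hands the job in, once; it reports no verdict.
Trained networks look in the newest picture that a camera, given by its name, has taken for a name from the list of things; names that differ only in an ending like _2 or _b are one class to them, and where a whole thing is asked for, a point or a joint stands for the part that bears it (a point fixed in the world has none). Each returns a list of dicts, best first, with "conf" (0 to 1); they miss things now and then, are a little off and sometimes report something else, mostly with a low value. They report only what shows in the picture. A call takes as long as a camera call. They do not tell look-alikes from the thing itself.
- nets.boxes_of(camera, label): "centre" ([x, y, z] in m, in world coordinates, good to about 4 mm: the middle of the surface that is visible of it).
- nets.place_of(camera, label): "centre" ([x, y, z] in m, in world coordinates, good to about 4 mm: a listed point, or the origin of a listed thing).
The state is a dict: "time": time; "joint_positions": joint angles; "qd": joint speeds; "joint_torque": joint torques, N m; "position": TCP position; "tool_rot": TCP orientation; "ft_force": force on the tool from outside, world axes, zero at the start; "torque": the same for the moment, N m; "grip_width": opening from 0.0 (shut) to 1.0 (fully open).
Only numpy, scipy, OpenCV 4.12 (cv2) and the standard library are available. Lean on these libraries where they do the work, as an engineer would, in place of code of your own. Each camera call takes 0.05 s, during which the arm holds its last target.

## Working session

There is one attempt and no reset: what is moved stays moved. The work goes in short steps, Python scripts to look and compute and a shell command to move; the robot and the scene stay as the last step left them, time stands still between calls to the robot, and variables do not carry over. Pictures are saved under pics/ and viewed, and the job is handed in when it is done.

```bash
ls; mkdir -p pics
python3 - <<'E'
from bench import readout, viewer, job, nets, ctrl
import cv2
s=readout.get_state(); print({k:s[k] for k in s if k in('time','position','tool_rot','grip_width','ft_force')}, ctrl.finger_overhang)
for c in('side','top'):
    im,d=viewer.get_image(c); cv2.imwrite(f'pics/{c}0.png',im[:,:,::-1])
    p=viewer.camera_params(c); print(c,p)
    for l in('clip','axle_mid','stand','block','tin_1','rose','clip_tip'):
        print(c,l,[( [round(float(v),3) for v in r['centre']],round(r['conf'],2)) for r in nets.place_of(c,l)])
E
```

```text
pics
{'time': 0.0, 'position': array([ 0.28697956, -0.58261695,  0.23244125]), 'tool_rot': array([ 0.86667939,  1.39340562, -0.86514984]), 'ft_force': array([-0.61047322, -0.40272994,  0.61117313]), 'grip_width': 1.0004172171033967} 0.011
side {'K': array([[544.98708224,   0.        , 313.77620488],
       [  0.        , 544.98708224, 235.76856724],
       [  0.        ,   0.        ,   1.        ]]), 'k1': -0.022515090756147403, 'cam_to_world': array([[-0.31701657, -0.37110797,  0.87279973, -0.68028856],
       [-0.94839706,  0.11764225, -0.29445427,  0.38356995],
       [ 0.0065962 , -0.92110758, -0.38925225,  0.62048126],
       [ 0.        ,  0.        ,  0.        ,  1.        ]])}
side clip [([0.624, 0.377, 0.0], 0.7), ([0.496, -0.114, 0.129], 0.55), ([0.652, -0.106, 0.005], 0.48)]
side axle_mid [([0.509, 0.171, 0.103], 0.87)]
side stand []
side block [([0.498, -0.113, -0.004], 0.89)]
side tin_1 [([0.625, 0.378, -0.0], 0.95)]
side rose []
side clip_tip []
top {'K': array([[530.5337128 ,   0.        , 322.84491894],
       [  0.        , 530.5337128 , 239.28765063],
       [  0.
[... 155 characters left out ...]
43615835e-01],
       [-9.99866158e-01,  1.63569395e-02,  3.42860897e-04,
         6.59782821e-04],
       [-1.58824968e-03, -7.61862041e-02, -9.97092343e-01,
         1.44626617e+00],
       [ 0.00000000e+00,  0.00000000e+00,  0.00000000e+00,
         1.00000000e+00]])}
top clip [([0.492, -0.112, 0.131], 0.61), ([0.276, -0.203, 0.001], 0.54), ([0.647, -0.102, 0.003], 0.47), ([0.494, -0.101, 0.033], 0.39), ([0.493, -0.113, 0.001], 0.35)]
top axle_mid [([0.504, 0.17, 0.103], 0.75)]
top stand [([0.508, 0.172, -0.003], 0.72)]
top block []
top tin_1 [([0.62, 0.372, 0.001], 0.62)]
top rose [([0.605, -0.371, -0.0], 0.62)]
top clip_tip [([0.644, -0.192, 0.007], 0.78), ([0.503, -0.129, 0.009], 0.6)]
```

View pics/side0.png

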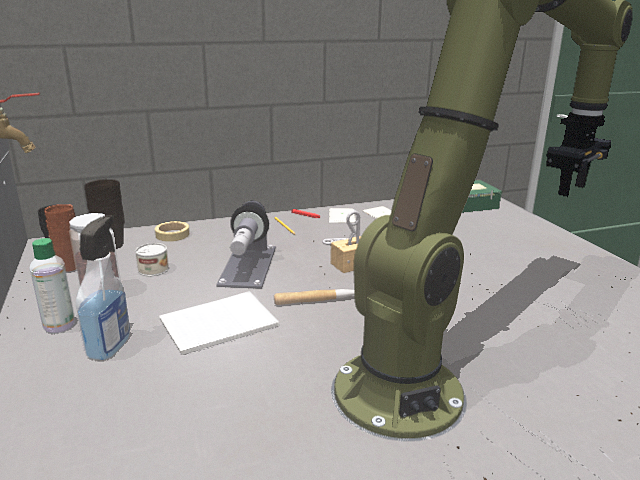

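View pics/top0.png

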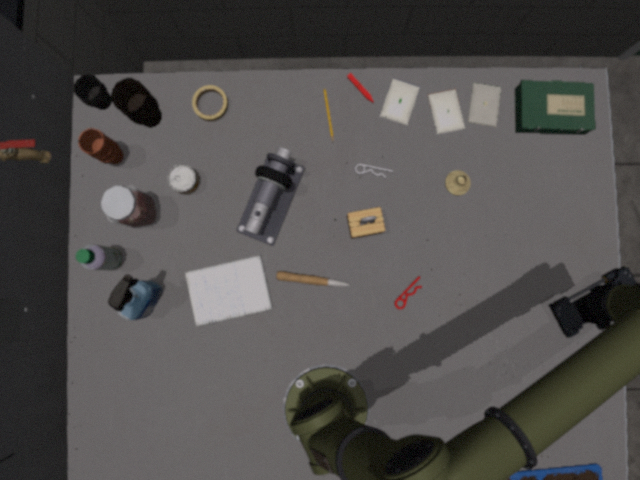

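The top view shows the block with the clip at (367,222), the stand from (258,232) to (285,152) with its free end toward the robot, a smaller grey clip lying at (373,170), and a red one at (408,293). The tin is at (183,179) and the rose at (458,182). Next I'll zoom in and measure.

```bash
cat > h.py <<'E'
from bench import readout, viewer, job, nets, ctrl
import numpy as np, cv2
from scipy.spatial.transform import Rotation as R
def cloud(c,im=None,d=None):
    if d is None: im,d=viewer.get_image(c)
    p=viewer.camera_params(c);K=p['K'];T=p['cam_to_world']
    v,u=np.mgrid[:480,:640].astype(float)
    pts=cv2.undistortPointsIter(np.stack([u.ravel(),v.ravel()],1)[:,None].copy(),K,np.array([p['k1'],0,0,0,0.]),None,None,(3,20,1e-9))[:,0]
    z=d.ravel(); P=np.c_[pts*z[:,None],z]@T[:3,:3].T+T[:3,3]
    return im,d,P.reshape(480,640,3)
def proj(c,X):
    p=viewer.camera_params(c);T=np.linalg.inv(p['cam_to_world'])
    r=cv2.Rodrigues(T[:3,:3])[0]
    return cv2.projectPoints(np.atleast_2d(X).astype(float),r,T[:3,3],p['K'],np.array([p['k1'],0,0,0,0.]))[0][:,0]
E
python3 - <<'E'
from h import *
im,d,P=cloud('top')
np.savez('top0',im=im,P=P)
def crop(n,i,u0,v0,u1,v1,s): cv2.imwrite(n,cv2.resize(i[v0:v1,u0:u1,::-1],None,fx=s,fy=s,interpolation=cv2.INTER_CUBIC))
crop('pics/c1.png',im,230,140,310,250,5)
crop('pics/c2.png',im,335,195,395,245,10)
ims,ds,Ps=cloud('side'); np.savez('side0',im=ims,P=Ps)
crop('pics/c3.png',ims,210,190,380,295,4)
# axle: points z 0.09..0.125 near
for nm,Q in(('top',P),('side',Ps)):
    q=Q.reshape(-1,3); m=(abs(q[:,0]-.5)<.2)&(abs(q[:,1]-.17)<.12)
    ax=q[m&(q[:,2]>.108)&(q[:,2]<.123)]
    print(nm,len(ax),ax.mean(0)); 
    c=ax[:,:2].mean(0);u,s,vt=np.linalg.svd(ax[:,:2]-c);print(vt[0],np.degrees(np.arctan2(*vt[0][::-1])))
    b=q[(abs(q[:,0]-.495)<.08)&(abs(q[:,1]+.113)<.08)&(abs(q[:,2]-.062)<.006)]
    print('block',len(b),cv2.minAreaRect((b[:,:2]*1000).astype(np.float32)))
    e=q[(abs(q[:,0]-.495)<.06)&(abs(q[:,1]+.113)<.06)&(q[:,2]>.075)]
    print('clip',len(e),e.mean(0),e.min(0),e.max(0)); 
    if len(e)>3:
        u,s,vt=np.linalg.svd(e[:,:2]-e[:,:2].mean(0));print(vt[0],s)
E
```

```text
top 965 [0.5634178  0.14216522 0.11647884]
[-0.91408796  0.40551598] 156.07653508942283
block 707 ((493.55963134765625, -111.88127899169922), (65.7278060913086, 90.07522583007812), 10.164461135864258)
clip 81 [ 0.49258796 -0.11213096  0.13038225] [ 0.48715642 -0.12997981  0.07606222] [ 0.4995071  -0.09200814  0.1540878 ]
[ 0.13960486 -0.99020729] [0.09354634 0.02271596]
side 495 [0.53654976 0.14969571 0.11641478]
[-0.90084552  0.43413978] 154.26943086510545
block 291 ((492.3417663574219, -113.38015747070312), (71.60250854492188, 90.0830307006836), 8.39888858795166)
clip 252 [ 0.49257661 -0.11675638  0.11631354] [ 0.48317196 -0.13484996  0.07502427] [ 0.50021956 -0.09515584  0.15369039]
[ 0.17048817 -0.98535972] [0.18168406 0.04092101]
```

View pics/c1.png

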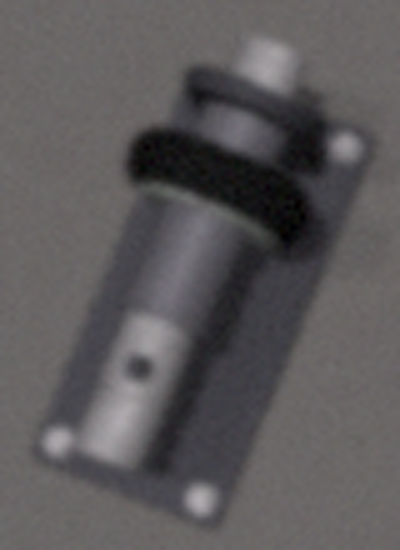

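View pics/c2.png

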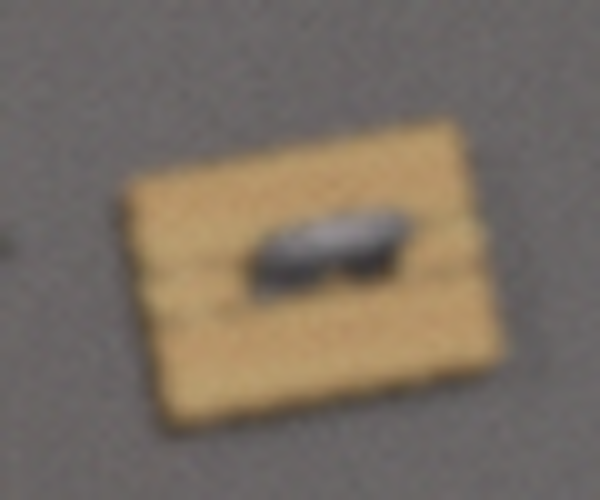

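View pics/c3.png

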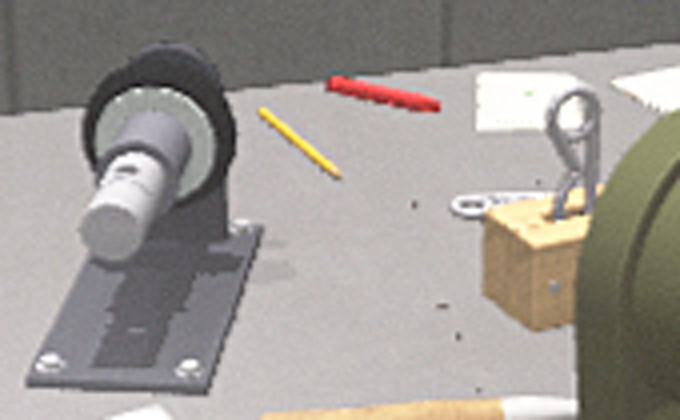

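Run:
```python
from h import *
t=np.load('top0.npz');im,P=t['im'],t['P']
g=cv2.cvtColor(im,cv2.COLOR_RGB2GRAY).astype(float)
w=g[208:219,252:264]; print(w.astype(int))
m=np.clip(95-w,0,None); v,u=np.mgrid[208:219,252:264]; hu,hv=(m*u).sum()/m.sum(),(m*v).sum()/m.sum(); print('hole px',hu,hv)
p=viewer.camera_params('top');T=p['cam_to_world']
def ray(u,v,z):
    q=cv2.undistortPoints(np.array([[[u,v]]],float),p['K'],np.array([p['k1'],0,0,0,0.]))[0,0]
    d=T[:3,:3]@[q[0],q[1],1]; return T[:3,3]+d*(z-T[2,3])/d[2]
print('hole',ray(hu,hv,.118))
print(P[211:217,255:261,2].round(3))
q=P.reshape(-1,3)
# base plate
near=(abs(q[:,0]-.56)<.2)&(abs(q[:,1]-.15)<.15)
b=q[near&(abs(q[:,2]-.008)<.0035)]
s=readout.get_state();M=R.from_rotvec(s['tool_rot']).as_matrix();print(M.round(3)); print('yaw of tool z',np.degrees(np.arctan2(M[1,2],M[0,2])))
for lo,hi in((.086,.123),(.1,.123),):
    for nm in('top','side'):
        Q=np.load(nm+'0.npz')['P'].reshape(-1,3)
        a=Q[(abs(Q[:,0]-.5)<.06)&(abs(Q[:,1]-.17)<.06)&(Q[:,2]>lo)&(Q[:,2]<hi)]
        # fit cylinder axis (known radius 19, z=.1)
        from scipy.optimize import least_squares
        def f(x):
            th,c,z=x; n=np.array([-np.sin(th),np.cos(th)])
            l=a[:,:2]@n-c; return np.hypot(l,a[:,2]-z)-.019
        th0=np.radians(-24);n=np.array([-np.sin(th0),np.cos(th0)])
        # only pts on bare axle: x<36mm
        ex=np.array([np.cos(th0),np.sin(th0)])
        a=a[((a[:,:2]-[.506,.1705])@ex<.03)]
        r=least_squares(f,[th0,np.array([.506,.1705])@n,.1],loss='soft_l1',f_scale=.001)
        th,c,z=r.x;n=np.array([-np.sin(th),np.cos(th)]);ex=np.array([np.cos(th),np.sin(th)])
        print(nm,lo,len(a),'deg',np.degrees(th),'z',z,'pt',c*n+ex*(np.array([.506,.1705])@ex),'xmin',((a[:,:2]-[.506,.1705])@ex).min(), 'hole lat',ray(hu,hv,.118)[:2]@n-c,'along',(ray(hu,hv,.118)[:2]-[.506,.1705])@ex)
```

```text
[[ 87 103 117 128 138 144 153 158 156 151 144 134]
 [ 93 111 122 132 138 142 152 156 157 148 139 126]
 [ 99 116 127 125 122 127 139 147 147 143 136 124]
 [105 118 120 116 100  98 101 113 127 133 131 124]
 [111 124 118 104  83  73  68  82 107 126 127 121]
 [117 123 120  97  76  69  61  72  97 119 123 114]
 [119 129 121 102  85  70  66  75 101 114 118 111]
 [123 132 130 116 104  88  86  96 111 117 116 107]
 [129 134 142 141 132 124 114 117 119 120 114  99]
 [126 141 147 155 157 145 139 130 127 116 109  92]
 [131 142 148 154 156 150 143 131 126 114 102  87]]
hole px 257.62626262626264 213.15488215488216
hole [0.51397176 0.16463226 0.118     ]
[[0.004 0.006 0.006 0.009 0.122 0.117]
 [0.007 0.009 0.006 0.014 0.015 0.114]
 [0.003 0.008 0.087 0.004 0.004 0.121]
 [0.016 0.081 0.006 0.008 0.008 0.118]
 [0.006 0.083 0.008 0.008 0.11  0.12 ]
 [0.119 0.118 0.11  0.117 0.116 0.116]]
[[ 0.     0.897  0.442]
 [-0.     0.442 -0.897]
 [-1.    -0.     0.   ]]
yaw of tool z -63.77040947559463
top 0.086 393 deg -22.693351571275286 z 0.09962553092982486 pt [0.50587283 0.17019589] xmin -0.04148024134992643 hole lat -0.0020083459077301913 along 0.009618374867658935
side 0.086 368 deg -23.471993238711033 z 0.10180235259798032 pt [0.50500523 0.16820912] xmin -0.04472028898182451 hole lat 0.0002904910130144267 along 0.009649258505525697
top 0.1 383 deg -22.707857840447 z 0.09958880057520574 pt [0.50585334 0.17014954] xmin -0.04147984881296351 hole lat -0.0019556347783063477 along 0.009618966493474851
side 0.1 294 deg -23.464531962645435 z 0.1008903634573284 pt [0.50484404 0.16783696] xmin -0.04472122845659346 hole lat 0.000694802774661718 along 0.009648971012821523
```

```bash
python3 -m creep '[{"linear":[0,0.39,-0.33],"twist":[-73,0,0],"fingers":-0.2},{"linear":[0,0.39,-0.33],"twist":[-73,0,0],"fingers":-0.2},{"linear":[0,0.39,-0.33],"twist":[-73,0,0],"fingers":-0.2},{"linear":[0,0.39,-0.33],"twist":[-73,0,0],"fingers":-0.2},{"linear":[0,0.39,-0.33],"twist":[-73,0,0],"fingers":-0.2},{"linear":[0,0.39,-0.33],"twist":[-73,0,0],"fingers":-0.2},{"linear":[0,0.39,-0.33],"twist":[-73,0,0],"fingers":-0.2},{"linear":[0,0.39,-0.33],"twist":[-73,0,0],"fingers":-0.2}]' 30
cat > rel.py <<'E'
# usage: rel.py x y z yaw(deg of tool z)  [z1 label] -> rows in tool axes
import sys; from h import *
x,y,z,yaw=map(float,sys.argv[1:5])
s=readout.get_state();M=R.from_rotvec(s['tool_rot']).as_matrix()
c=np.radians(yaw);Z=np.array([np.cos(c),np.sin(c),0]);X=np.array([0,0,-1.]);G=np.c_[X,np.cross(Z,X),Z]
print('t',s['time'],'pos',s['position'].round(4),'yaw',np.degrees(np.arctan2(M[1,2],M[0,2])).round(2),'w',s['grip_width'],'F',s['ft_force'].round(1))
print('linear',(M.T@(np.array([x,y,z])-s['position'])).round(4),'twist',np.degrees(R.from_matrix(M.T@G).as_rotvec()).round(2))
E
python3 rel.py 0.4926 -0.1130 0.235 9.5
```

```text
time: 1.57
position: [0.4208, -0.2756, 0.2339]
tool_rot: [0.083, 1.569, -0.085]
ft_force: [0.6, 0.1, 0.8]
grip_width: 0.613
t 1.5667 pos [ 0.4208 -0.2756  0.2339] yaw -6.13 w 0.6126799523090922 F [0.6 0.1 0.8]
linear [-0.0012  0.1693  0.054 ] twist [-15.63   0.02   0.05]
```

```bash
python3 -m creep '[{"linear":[0,0.169,0.054],"twist":[-15.6,0,0],"fingers":-0.2},{"linear":[0,0.169,0.054],"twist":[-15.6,0,0],"fingers":-0.2},{"linear":[0,0.169,0.054],"twist":[-15.6,0,0],"fingers":-0.2},{"linear":[0,0.169,0.054],"twist":[-15.6,0,0],"fingers":-0.2},{"linear":[0,0.169,0.054],"twist":[-15.6,0,0],"fingers":-0.2},{"linear":[0,0.169,0.054],"twist":[-15.6,0,0],"fingers":-0.2},{"linear":[0,0.169,0.054],"twist":[-15.6,0,0],"fingers":-0.2}]' 30
python3 rel.py 0.4926 -0.1130 0.122 9.5
python3 - <<'E'
from h import *
im,d,P=cloud('side'); cv2.imwrite('pics/s1.png',cv2.resize(im[120:300,240:480,::-1],None,fx=3,fy=3))
q=np.load('side0.npz')['P'].reshape(-1,3);q2=np.load('top0.npz')['P'].reshape(-1,3)
for Q in(q,q2):
    e=Q[(abs(Q[:,0]-.493)<.04)&(abs(Q[:,1]+.113)<.05)&(Q[:,2]>.118)&(Q[:,2]<.16)]
    y=np.array([-np.sin(np.radians(9.5)),np.cos(np.radians(9.5))]);x=np.array([y[1],-y[0]])
    c=np.array([.4926,-.113]); print(np.percentile((e[:,:2]-c)@y,[2,50,98]).round(4),np.percentile((e[:,:2]-c)@x,[2,50,98]).round(4))
E
```

```text
time: 2.15
position: [0.4931, -0.1156, 0.2336]
tool_rot: [-0.127, 1.567, 0.126]
ft_force: [-0.2, 0.0, 1.1]
grip_width: 0.602
t 2.15 pos [ 0.4931 -0.1156  0.2336] yaw 9.22 w 0.6018532719606051 F [-0.2  0.   1.1]
linear [ 0.1116  0.0027 -0.    ] twist [-0.28 -0.02  0.05]
[-0.0208 -0.0022  0.0176] [-0.0057 -0.0008  0.005 ]
[-0.0168  0.0025  0.0187] [-0.0031  0.0008  0.0051]
```

View pics/s1.png

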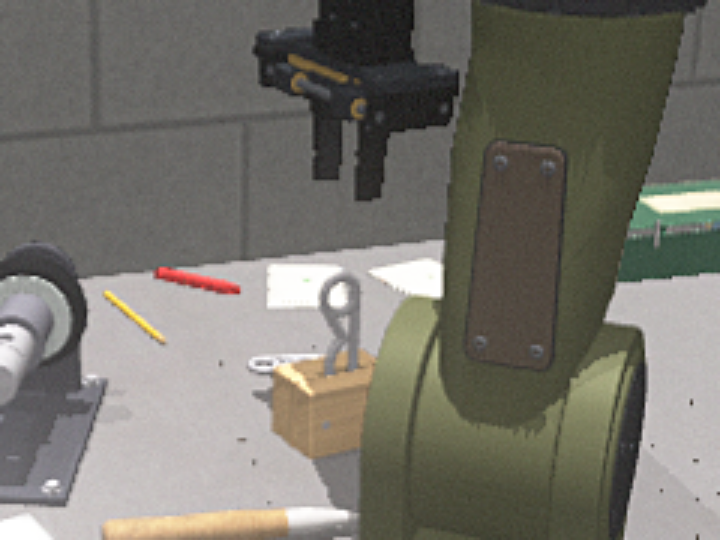

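Fingers hang open over the clip, straddling it along its x (eye at about (340,293) in the crop). Descend and grip.

```bash
python3 -m creep '[{"linear":[0.04,0.0025,0],"twist":[-0.2,0,0],"fingers":-0.2},{"linear":[0.08,0.0025,0],"twist":[-0.2,0,0],"fingers":-0.2},{"linear":[0.1,0.0025,0],"twist":[-0.2,0,0],"fingers":-0.2},{"linear":[0.112,0.0025,0],"twist":[-0.2,0,0],"fingers":-0.2},{"linear":[0.113,0.0025,0],"twist":[-0.2,0,0],"fingers":-0.2},{"linear":[0.113,0.0025,0],"twist":[-0.2,0,0],"fingers":-0.2},{"linear":[0.113,0.0025,0],"twist":[-0.2,0,0],"fingers":-0.2}]' 50
python3 rel.py 0.4926 -0.1130 0.12 9.5
python3 -m creep '[{"linear":[0,0,0],"twist":[0,0,0],"fingers":1},{"linear":[0,0,0],"twist":[0,0,0],"fingers":1},{"linear":[0,0,0],"twist":[0,0,0],"fingers":1},{"linear":[0,0,0],"twist":[0,0,0],"fingers":1},{"linear":[0,0,0],"twist":[0,0,0],"fingers":1},{"linear":[0,0,0],"twist":[0,0,0],"fingers":1},{"linear":[0,0,0],"twist":[0,0,0],"fingers":1},{"linear":[0,0,0],"twist":[0,0,0],"fingers":1}]' 50
python3 rel.py 0.4926 -0.1130 0.235 9.5
```

```text
time: 2.78
position: [0.4938, -0.1142, 0.1222]
tool_rot: [-0.128, 1.565, 0.126]
ft_force: [-0.4, -0.1, 0.5]
grip_width: 0.597
t 2.7833 pos [ 0.4938 -0.1142  0.1222] yaw 9.25 w 0.5969925226688689 F [-0.4 -0.1  0.5]
linear [ 0.0022  0.0014 -0.001 ] twist [-0.25  0.14  0.08]
time: 3.45
position: [0.4934, -0.113, 0.1206]
tool_rot: [-0.128, 1.565, 0.128]
ft_force: [4.2, 1.4, -3.5]
grip_width: 0.092
t 3.45 pos [ 0.4934 -0.113   0.1206] yaw 9.33 w 0.09220781188509564 F [ 4.2  1.4 -3.5]
linear [-1.144e-01  1.000e-04 -6.000e-04] twist [-0.17  0.11  0.  ]
```

```bash
python3 -m creep '[{"linear":[-0.01,0,0],"twist":[0,0,0],"fingers":1},{"linear":[-0.03,0,0],"twist":[0,0,0],"fingers":1},{"linear":[-0.055,0,0],"twist":[0,0,0],"fingers":1},{"linear":[-0.085,0,0],"twist":[0,0,0],"fingers":1},{"linear":[-0.12,0,0],"twist":[0,0,0],"fingers":1},{"linear":[-0.145,0,0],"twist":[0,0,0],"fingers":1},{"linear":[-0.15,0,0],"twist":[0,0,0],"fingers":1},{"linear":[-0.15,0,0],"twist":[0,0,0],"fingers":1}]' 50
python3 rel.py 0.5080 0.152 0.268 -23.3
python3 - <<'E'
from h import *
for c in('side','top'):
    im,d=viewer.get_image(c); cv2.imwrite(f'pics/l_{c}.png',im[:,:,::-1] if c=='top' else cv2.resize(im[100:290,280:480,::-1],None,fx=3,fy=3))
    for l in('clip','clip_tip','clip_seat'): print(c,l,[( [round(float(v),3) for v in r['centre']],round(r['conf'],2)) for r in nets.place_of(c,l)])
E
```

```text
time: 4.12
position: [0.4934, -0.1133, 0.272]
tool_rot: [-0.129, 1.564, 0.127]
ft_force: [-0.2, 0.7, -2.2]
grip_width: 0.092
t 4.1167 pos [ 0.4934 -0.1133  0.272 ] yaw 9.33 w 0.09177991598957841 F [-0.2  0.7 -2.2]
linear [0.0037 0.2594 0.0574] twist [32.63  0.16  0.06]
side clip [([0.494, -0.115, 0.282], 0.77), ([0.652, -0.105, 0.005], 0.63)]
side clip_tip [([0.496, -0.132, 0.16], 0.58)]
side clip_seat [([0.498, -0.125, 0.22], 0.87), ([0.648, -0.15, 0.006], 0.63)]
top clip []
top clip_tip [([0.349, -0.262, 0.004], 0.38), ([0.492, -0.112, -0.003], 0.2)]
top clip_seat [([0.318, -0.23, 0.003], 0.57)]
```

View pics/l_side.png

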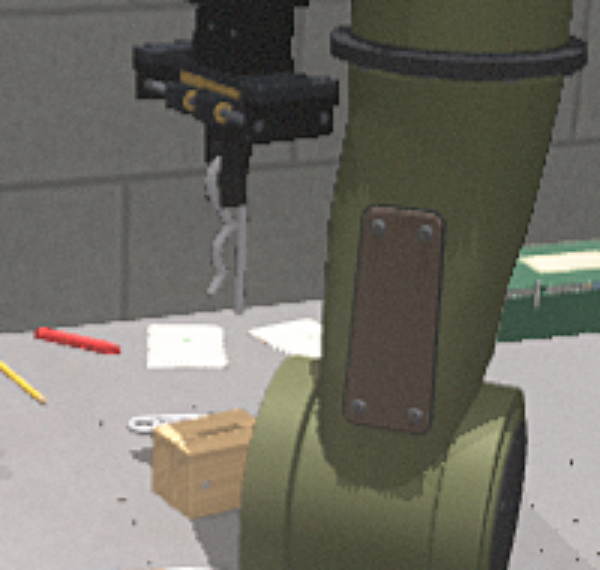

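Clip is held upright, eye at crop (212,180), straight leg tip at (240,312), bent leg to the left (+y). Move over the hole.

```bash
python3 -m creep '[{"linear":[0,0.03,0.008],"twist":[4,0,0],"fingers":1},{"linear":[0,0.065,0.017],"twist":[8,0,0],"fingers":1},{"linear":[0,0.105,0.027],"twist":[13,0,0],"fingers":1},{"linear":[0,0.145,0.038],"twist":[18,0,0],"fingers":1},{"linear":[0,0.185,0.048],"twist":[23,0,0],"fingers":1},{"linear":[0,0.225,0.058],"twist":[28,0,0],"fingers":1},{"linear":[0,0.26,0.067],"twist":[31,0,0],"fingers":1},{"linear":[0,0.285,0.074],"twist":[32.6,0,0],"fingers":1}]' 50
python3 -m creep '[{"linear":[0,0,0],"twist":[0,0,0],"fingers":1},{"linear":[0,0,0],"twist":[0,0,0],"fingers":1},{"linear":[0,0,0],"twist":[0,0,0],"fingers":1}]' 50
python3 rel.py 0.520 0.180 0.268 -23.3
cat > leg.py <<'E'
from h import *
import sys
n=sys.argv[1]
im,d,P=cloud('side'); cv2.imwrite(f'pics/{n}.png',cv2.resize(im[90:300,150:350,::-1],None,fx=3,fy=3,interpolation=cv2.INTER_CUBIC))
s=readout.get_state();M=R.from_rotvec(s['tool_rot']).as_matrix()
q=P.reshape(-1,3); L=(q-s['position'])@M   # tool coords: x down,y clip y,z clip x
m=(L[:,0]>.022)&(L[:,0]<.125)&(abs(L[:,2])<.03)&(L[:,1]>-.03)&(L[:,1]<.02)&(q[:,2]>.123)
for lo in np.arange(.02,.12,.01):
    k=m&(L[:,0]>=lo)&(L[:,0]<lo+.01)
    if k.sum()>2:
        a=L[k]; st=a[a[:,1]<-.009]
        print(round(lo,3),k.sum(),'straight n',len(st),'y,z',np.median(st[:,1:],axis=0).round(4) if len(st) else'')
print('low x',np.percentile(L[m][:,0],[90,99,100]).round(4))
for l in('clip','clip_tip','clip_seat','axle_mid'):
    print(l,[( [round(float(v),3) for v in r['centre']],round(r['conf'],2)) for r in nets.place_of('side',l)][:2])
E
python3 leg.py a1
```

```text
time: 5.18
position: [0.5186, 0.1844, 0.2705]
tool_rot: [0.319, 1.548, -0.316]
ft_force: [-0.2, 0.5, -1.8]
grip_width: 0.094
time: 5.43
position: [0.5195, 0.179, 0.27]
tool_rot: [0.318, 1.548, -0.32]
ft_force: [0.2, -0.4, -2.8]
grip_width: 0.093
t 5.4333 pos [0.5195 0.179  0.27  ] yaw -23.29 w 0.09281452439467569 F [ 0.2 -0.4 -2.8]
linear [0.002  0.0011 0.    ] twist [ 0.01 -0.02  0.08]
0.02 30 straight n 16 y,z [-0.0171 -0.0029]
0.03 39 straight n 19 y,z [-0.0177 -0.0022]
0.04 31 straight n 15 y,z [-0.0179 -0.0022]
0.05 33 straight n 16 y,z [-0.0186 -0.0037]
0.06 38 straight n 17 y,z [-0.0192 -0.0035]
0.07 35 straight n 16 y,z [-0.018  -0.0028]
0.08 25 straight n 17 y,z [-0.0188 -0.0029]
0.09 12 straight n 12 y,z [-0.0182 -0.0035]
0.1 8 straight n 8 y,z [-0.0193 -0.003 ]
low x [0.0867 0.1031 0.1045]
clip [([0.52, 0.178, 0.28], 0.56), ([0.654, -0.107, 0.003], 0.42)]
clip_tip [([0.511, 0.163, 0.157], 0.82)]
clip_seat [([0.514, 0.166, 0.217], 0.82)]
axle_mid [([0.507, 0.172, 0.101], 0.71), ([0.524, 0.188, 0.18], 0.26)]
```

View pics/a1.png

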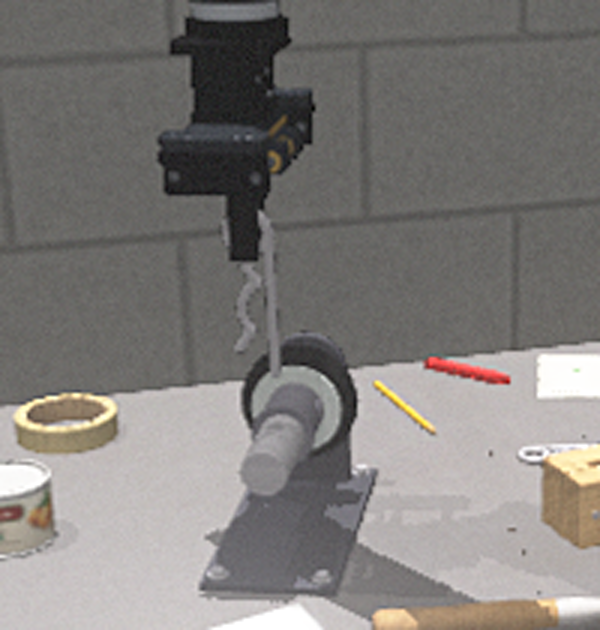

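Run:
```python
from h import *
im=np.load('side0.npz')['im'];P=np.load('side0.npz')['P']
g=cv2.cvtColor(im,cv2.COLOR_RGB2GRAY).astype(int)
print(g[227:239,234:250])
p=viewer.camera_params('side');T=p['cam_to_world']
def ray(u,v,z):
    q=cv2.undistortPoints(np.array([[[u,v]]],float),p['K'],np.array([p['k1'],0,0,0,0.]))[0,0]
    d=T[:3,:3]@[q[0],q[1],1]; return T[:3,3]+d*(z-T[2,3])/d[2]
ex=np.array([.918,-.3955]);n=np.array([.3955,.918])
m=np.zeros_like(g,bool); m[227:239,234:250]=g[227:239,234:250]<140
for u,v in((240,231),(241,232),(242,232)):
    r=ray(u,v,.118); print(u,v,r.round(4),'along',r[:2]@ex,'lat',r[:2]@n)
for y in(.4067-.006,.4067,.4067+.006): print('expect',proj('side',[*(ex*y+n*.354),.118]))
```

```text
[[144 166 152 126 109  96  84  86  81  77  82  88  88  97 103 126]
 [153 163 124  94  89  84  90 144 234 221 204 208 133  86  89  94]
 [102 117 104  91  86 209 242 247 254 250 247 247 240 204 126  91]
 [ 78  97  94  90 203 247 254 255 255 252 249 243 241 235 216 147]
 [ 89  98  90 183 244 228 199 180 174 189 238 240 234 231 225 197]
 [ 86  96 123 216 220 153 120 110 109 116 177 227 232 223 209 197]
 [106  86 188 246 227 209 210 212 184 171 213 229 226 220 202 191]
 [105 120 217 243 216 193 198 225 239 239 239 232 226 209 200 181]
 [104 221 241 212 230 239 237 240 231 205 213 224 221 209 192 170]
 [133 194 232 236 244 246 246 244 235 229 214 187 204 200 180 162]
 [175 223 242 245 245 244 244 244 239 236 226 202 178 188 175 151]
 [227 239 245 244 242 242 242 238 238 233 227 214 182 160 153 141]]
240 231 [0.5283 0.1639 0.118 ] along 0.42013788293157645 lat 0.359382077045596
241 232 [0.5213 0.1629 0.118 ] along 0.4141758861275198 lat 0.35568407909172645
242 232 [0.5206 0.1606 0.118 ] along 0.414415448759218 lat 0.3532967482524171
expect [[240.62316434 234.24525199]]
expect [[241.1431726  233.27964333]]
expect [[241.65881988 232.3221574 ]]
```

```bash
python3 -m creep '[{"linear":[0.005,0.001,-0.001],"twist":[0,0,1],"fingers":1},{"linear":[0.015,0.001,-0.001],"twist":[0,0,1],"fingers":1},{"linear":[0.025,0.001,-0.001],"twist":[0,0,1],"fingers":1},{"linear":[0.032,0.001,-0.001],"twist":[0,0,1],"fingers":1},{"linear":[0.034,0.001,-0.001],"twist":[0,0,1],"fingers":1},{"linear":[0.034,0.001,-0.001],"twist":[0,0,1],"fingers":1},{"linear":[0.034,0.001,-0.001],"twist":[0,0,1],"fingers":1}]' 50
python3 rel.py 0.520 0.180 0.226 -23.3
python3 leg.py a2
```

```text
time: 6.27
position: [0.519, 0.1815, 0.2364]
tool_rot: [0.332, 1.544, -0.305]
ft_force: [-0.8, 0.2, -2.8]
grip_width: 0.087
t 6.2667 pos [0.519  0.1815 0.2364] yaw -23.26 w 0.08681580806911425 F [-0.8  0.2 -2.8]
linear [ 0.0104 -0.0011  0.0015] twist [ 0.04 -0.02 -1.  ]
0.02 28 straight n 16 y,z [-0.017  -0.0028]
0.03 36 straight n 15 y,z [-0.019  -0.0016]
0.04 33 straight n 17 y,z [-0.0202 -0.0025]
0.05 33 straight n 16 y,z [-0.0185 -0.0031]
0.06 34 straight n 16 y,z [-0.0195 -0.002 ]
0.07 35 straight n 15 y,z [-0.0196 -0.0021]
0.08 22 straight n 16 y,z [-0.0185 -0.0015]
0.09 15 straight n 15 y,z [-0.0189 -0.0026]
0.1 7 straight n 7 y,z [-0.019  -0.0008]
0.11 8 straight n 7 y,z [-0.0233  0.0225]
low x [0.0932 0.1131 0.1134]
clip [([0.521, 0.179, 0.247], 0.7)]
clip_tip [([0.515, 0.166, 0.123], 0.84)]
clip_seat [([0.515, 0.17, 0.183], 0.72), ([0.647, -0.148, 0.003], 0.59)]
axle_mid [([0.51, 0.168, 0.1], 0.89)]
```

View pics/a2.png

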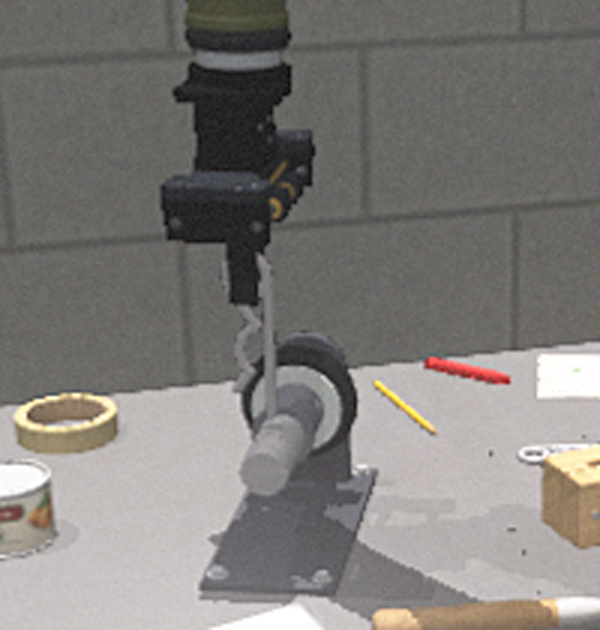

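```bash
for i in 1; do python3 -m creep '[{"linear":[0.004,0,0],"twist":[0,0,0],"fingers":1},{"linear":[0.008,0,0],"twist":[0,0,0],"fingers":1},{"linear":[0.01,0,0],"twist":[0,0,0],"fingers":1},{"linear":[0.012,0,0],"twist":[0,0,0],"fingers":1},{"linear":[0.014,0,0],"twist":[0,0,0],"fingers":1},{"linear":[0.014,0,0],"twist":[0,0,0],"fingers":1}]' 50; done; python3 rel.py 0.520 0.180 0.226 -23.3
```

```text
time: 7.02
position: [0.5193, 0.1813, 0.2221]
tool_rot: [0.332, 1.543, -0.305]
ft_force: [1.0, -1.5, -2.9]
grip_width: 0.094
t 7.0167 pos [0.5193 0.1813 0.2221] yaw -23.28 w 0.09373550962476898 F [ 1.  -1.5 -2.9]
linear [-0.0039 -0.0009  0.0012] twist [ 0.02  0.02 -0.99]
```

```bash
python3 -m creep '[{"linear":[0.003,0,0],"twist":[0,0,0],"fingers":1},{"linear":[0.006,0,0],"twist":[0,0,0],"fingers":1},{"linear":[0.008,0,0],"twist":[0,0,0],"fingers":1},{"linear":[0.01,0,0],"twist":[0,0,0],"fingers":1},{"linear":[0.01,0,0],"twist":[0,0,0],"fingers":1}]' 50; python3 rel.py 0.520 0.180 0.226 -23.3
python3 leg.py a3
```

```text
time: 7.43
position: [0.5195, 0.1815, 0.2122]
tool_rot: [0.332, 1.543, -0.305]
ft_force: [2.1, -0.5, -3.0]
grip_width: 0.091
t 7.4333 pos [0.5195 0.1815 0.2122] yaw -23.28 w 0.09083468208156238 F [ 2.1 -0.5 -3. ]
linear [-0.0138 -0.0009  0.0011] twist [ 0.02  0.04 -1.  ]
0.02 36 straight n 19 y,z [-0.0171 -0.0011]
0.03 33 straight n 17 y,z [-0.0175 -0.0019]
0.04 31 straight n 16 y,z [-0.0196 -0.002 ]
0.05 33 straight n 15 y,z [-0.0174 -0.0018]
0.06 31 straight n 13 y,z [-0.0193 -0.0023]
0.07 29 straight n 11 y,z [-0.0186 -0.0012]
0.08 28 straight n 24 y,z [-0.0203  0.002 ]
low x [0.0811 0.0881 0.0887]
clip [([0.52, 0.182, 0.224], 0.92), ([0.513, 0.166, 0.102], 0.59)]
clip_tip [([0.514, 0.165, 0.1], 0.84), ([0.508, 0.169, -0.003], 0.56)]
clip_seat [([0.514, 0.169, 0.157], 0.55), ([0.645, -0.149, 0.007], 0.47)]
axle_mid [([0.506, 0.173, 0.102], 0.92)]
```

View pics/a3.png

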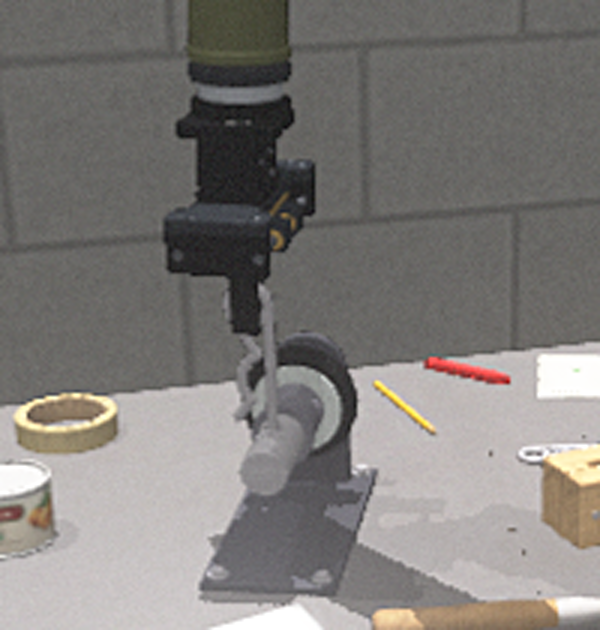

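The straight leg is entering the hole: it meets the axle at (270,430) and the force stays low. Push on.

```bash
python3 -m creep '[{"linear":[0.005,0,0.0005],"twist":[0,0,0],"fingers":1},{"linear":[0.01,0,0.0005],"twist":[0,0,0],"fingers":1},{"linear":[0.014,0,0.0005],"twist":[0,0,0],"fingers":1},{"linear":[0.018,0,0.0005],"twist":[0,0,0],"fingers":1},{"linear":[0.022,0,0.0005],"twist":[0,0,0],"fingers":1},{"linear":[0.024,0,0.0005],"twist":[0,0,0],"fingers":1}]' 60; python3 rel.py 0.520 0.180 0.1525 -23.3
python3 -m creep '[{"linear":[0.004,0,0],"twist":[0,0,0],"fingers":1},{"linear":[0.008,0,0],"twist":[0,0,0],"fingers":1},{"linear":[0.012,0,0],"twist":[0,0,0],"fingers":1},{"linear":[0.015,0,0],"twist":[0,0,0],"fingers":1}]' 60; python3 rel.py 0.520 0.180 0.1525 -23.3
python3 leg.py a4|tail -4
```

```text
time: 8.18
position: [0.5198, 0.1817, 0.188]
tool_rot: [0.332, 1.544, -0.305]
ft_force: [1.6, -2.2, 0.6]
grip_width: 0.09
t 8.1833 pos [0.5198 0.1817 0.188 ] yaw -23.28 w 0.08999579542263209 F [ 1.6 -2.2  0.6]
linear [ 0.0354 -0.0021  0.0009] twist [ 0.02 -0.   -0.98]
time: 8.52
position: [0.5203, 0.1824, 0.1749]
tool_rot: [0.332, 1.542, -0.305]
ft_force: [-0.2, -1.9, 7.0]
grip_width: 0.094
t 8.5167 pos [0.5203 0.1824 0.1749] yaw -23.27 w 0.09366096569710777 F [-0.2 -1.9  7. ]
linear [ 0.0224 -0.0027  0.0007] twist [ 0.03  0.07 -1.  ]
clip [([0.522, 0.18, 0.186], 0.82), ([0.651, -0.105, 0.005], 0.63)]
clip_tip [([0.514, 0.167, 0.063], 0.73)]
clip_seat [([0.651, -0.153, 0.005], 0.58), ([0.514, 0.168, 0.119], 0.5)]
axle_mid [([0.509, 0.172, 0.098], 0.83)]
```

View pics/a4.png

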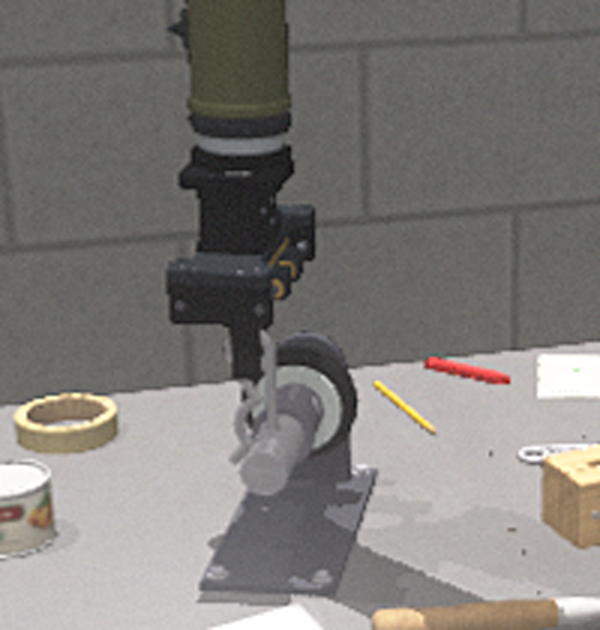

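Tip is well through (z ≈ 0.063) and the bent leg is riding round the left of the shaft at (240,440). Force is 7 N and plausible. Continue to home.

```bash
python3 -m creep '[{"linear":[0.004,0,0],"twist":[0,0,0],"fingers":1},{"linear":[0.008,0,0],"twist":[0,0,0],"fingers":1},{"linear":[0.012,0,0],"twist":[0,0,0],"fingers":1},{"linear":[0.015,0,0],"twist":[0,0,0],"fingers":1}]' 60; python3 rel.py 0.520 0.180 0.1525 -23.3
python3 -m creep '[{"linear":[0.003,0,0],"twist":[0,0,0],"fingers":1},{"linear":[0.006,0,0],"twist":[0,0,0],"fingers":1},{"linear":[0.007,0,0],"twist":[0,0,0],"fingers":1},{"linear":[0.007,0,0],"twist":[0,0,0],"fingers":1}]' 60; python3 rel.py 0.520 0.180 0.1525 -23.3
python3 leg.py a5|tail -4
```

```text
time: 9.1
position: [0.5201, 0.1821, 0.1582]
tool_rot: [0.332, 1.543, -0.305]
ft_force: [2.2, -2.3, 2.1]
grip_width: 0.091
t 9.1 pos [0.5201 0.1821 0.1582] yaw -23.29 w 0.09075571620268841 F [ 2.2 -2.3  2.1]
linear [ 0.0057 -0.0021  0.0007] twist [ 0.01  0.02 -0.99]
time: 9.43
position: [0.5202, 0.1822, 0.1515]
tool_rot: [0.332, 1.544, -0.306]
ft_force: [2.0, -2.6, 1.7]
grip_width: 0.091
t 9.4333 pos [0.5202 0.1822 0.1515] yaw -23.28 w 0.09129676082104825 F [ 2.  -2.6  1.7]
linear [-0.001  -0.0021  0.0007] twist [ 0.02  0.01 -0.97]
clip [([0.522, 0.181, 0.162], 0.61), ([0.651, -0.107, 0.002], 0.59)]
clip_tip [([0.515, 0.165, 0.039], 0.47)]
clip_seat [([0.517, 0.169, 0.097], 0.61), ([0.647, -0.152, 0.003], 0.4)]
axle_mid [([0.509, 0.172, 0.102], 0.64)]
```

View pics/a5.png

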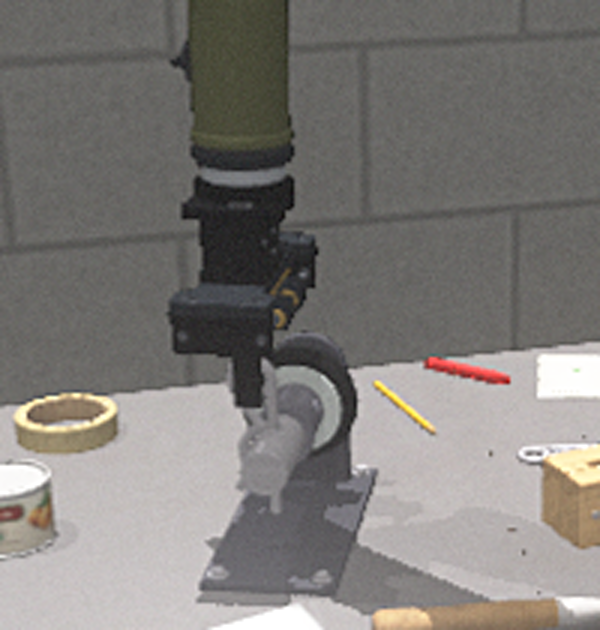

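The tip shows under the axle at (275,510) and the eye is near home height, but there is no firm stop yet. Press slightly more.

```bash
python3 -m creep '[{"linear":[0.001,0,0],"twist":[0,0,0],"fingers":1},{"linear":[0.002,0,0],"twist":[0,0,0],"fingers":1},{"linear":[0.002,0,0],"twist":[0,0,0],"fingers":1}]' 60; python3 rel.py 0.520 0.180 0.1525 -23.3
python3 -m creep '[{"linear":[0.001,0,0],"twist":[0,0,0],"fingers":1},{"linear":[0.002,0,0],"twist":[0,0,0],"fingers":1},{"linear":[0.002,0,0],"twist":[0,0,0],"fingers":1}]' 60; python3 rel.py 0.520 0.180 0.1525 -23.3
```

```text
time: 9.93
position: [0.5204, 0.1825, 0.1511]
tool_rot: [0.331, 1.543, -0.306]
ft_force: [-1.0, -3.3, 11.4]
grip_width: 0.087
t 9.9333 pos [0.5204 0.1825 0.1511] yaw -23.28 w 0.08702683337306144 F [-1.  -3.3 11.4]
linear [-0.0015 -0.0024  0.0007] twist [ 0.02  0.06 -0.97]
time: 10.18
position: [0.5205, 0.1827, 0.1506]
tool_rot: [0.331, 1.542, -0.306]
ft_force: [-2.9, -5.0, 21.2]
grip_width: 0.092
t 10.1833 pos [0.5205 0.1827 0.1506] yaw -23.28 w 0.09233373182743107 F [-2.9 -5.  21.2]
linear [-0.0019 -0.0027  0.0006] twist [ 0.02  0.11 -0.95]
```

Firm stop felt (force rising to 21 N with no travel): home. Relieve, release, retreat.

```bash
python3 -m creep '[{"linear":[-0.003,0,0],"twist":[0,0,0],"fingers":1},{"linear":[-0.003,0,0],"twist":[0,0,0],"fingers":1},{"linear":[-0.003,0,0],"twist":[0,0,0],"fingers":0},{"linear":[-0.003,0,0],"twist":[0,0,0],"fingers":0},{"linear":[-0.003,0,0],"twist":[0,0,0],"fingers":0},{"linear":[-0.003,0,0],"twist":[0,0,0],"fingers":0},{"linear":[-0.003,0,0],"twist":[0,0,0],"fingers":0}]' 60
python3 -m creep '[{"linear":[-0.01,0,0],"twist":[0,0,0],"fingers":0},{"linear":[-0.03,0,0],"twist":[0,0,0],"fingers":0},{"linear":[-0.06,0,0],"twist":[0,0,0],"fingers":0},{"linear":[-0.09,0,0],"twist":[0,0,0],"fingers":0},{"linear":[-0.13,0,0],"twist":[0,0,0],"fingers":0},{"linear":[-0.13,-0.04,0],"twist":[0,0,0],"fingers":0},{"linear":[-0.13,-0.08,0],"twist":[0,0,0],"fingers":0},{"linear":[-0.13,-0.12,0],"twist":[0,0,0],"fingers":0}]' 60
python3 -m creep '[{"linear":[0,-0.03,0],"twist":[0,0,0],"fingers":0},{"linear":[0,-0.06,0],"twist":[0,0,0],"fingers":0},{"linear":[0,-0.06,0],"twist":[0,0,0],"fingers":0},{"linear":[0,-0.06,0],"twist":[0,0,0],"fingers":0}]' 60
python3 - <<'E'
from h import *
im,d,P=cloud('side'); cv2.imwrite('pics/f_side.png',cv2.resize(im[150:300,180:330,::-1],None,fx=4,fy=4,interpolation=cv2.INTER_CUBIC))
im2,d2,P2=cloud('top'); cv2.imwrite('pics/f_top.png',cv2.resize(im2[140:250,210:320,::-1],None,fx=5,fy=5,interpolation=cv2.INTER_CUBIC))
for c in('side','top'):
    for l in('clip','clip_tip','clip_seat','bent_end','axle_mid','tin_1','rose'): print(c,l,[( [round(float(v),3) for v in r['centre']],round(r['conf'],2)) for r in nets.place_of(c,l)][:2])
o=np.array([.5055,.1692]);ex=np.array([.918,-.3955]);n=np.array([.3955,.918])
for c,Q in(('side',P),('top',P2)):
    q=Q.reshape(-1,3);k=(np.hypot(*(q[:,:2]-o).T)<.06)&(q[:,2]>.122)&(q[:,2]<.2)
    a=(q[k][:,:2]-o);a=np.c_[a@ex,a@n,q[k][:,2]];a=a[a[:,0]<.034];print(c,len(a),a.min(0).round(4),a.max(0).round(4),np.median(a,0).round(4))
    for lo in np.arange(.122,.186,.01):
        b=a[(a[:,2]>=lo)&(a[:,2]<lo+.01)]
        if len(b): print(round(lo,3),len(b),'lat',b[:,1].min().round(4),b[:,1].max().round(4),'along',np.median(b[:,0]).round(4))
print(readout.get_state()['ft_force'],readout.get_state()['time'])
E
```

```text
time: 10.77
position: [0.5194, 0.1831, 0.1499]
tool_rot: [0.332, 1.545, -0.304]
ft_force: [-0.2, 0.8, 0.0]
grip_width: 0.385
time: 11.43
position: [0.4714, 0.0702, 0.2799]
tool_rot: [0.33, 1.542, -0.302]
ft_force: [0.9, -1.4, -0.3]
grip_width: 0.501
time: 11.77
position: [0.4478, 0.0139, 0.2781]
tool_rot: [0.335, 1.542, -0.308]
ft_force: [1.4, 0.5, 0.8]
grip_width: 0.5
side clip [([0.522, 0.186, 0.163], 0.67), ([0.655, -0.105, 0.004], 0.43)]
side clip_tip [([0.514, 0.159, 0.045], 0.8), ([0.513, 0.167, 0.102], 0.75)]
side clip_seat [([0.506, 0.171, 0.1], 0.75), ([0.515, 0.169, 0.1], 0.61)]
side bent_end [([0.514, 0.168, 0.097], 0.16)]
side axle_mid []
side tin_1 [([0.622, 0.376, -0.002], 0.58)]
side rose []
top clip [([0.276, -0.2, -0.002], 0.71), ([0.494, -0.113, -0.002], 0.55)]
top clip_tip [([0.645, -0.19, 0.004], 0.64), ([0.347, -0.261, 0.003], 0.57)]
top clip_seat [([0.65, -0.155, 0.006], 0.74), ([0.506, 0.167, 0.099], 0.64)]
top bent_end [([0.329, -0.264, 0.002], 0.49), ([0.625, -0.18, 0.002], 0.39)]
top axle_mid [([0.507, 0.168, 0.101], 0.94)]
top tin_1 [([0.621, 0.372, -0.001], 0.9)]
top rose [([0.605, -0.371, 0.001], 0.77)]
side 250 [-0.0298 -0.0088  0.1221] [0.0335 0.0389 0.1834] [0.0054 0.0143 0.1508]
0.122 43 lat -0.0088 0.0223 along 0.0065
0.132 33 lat -0.0022 0.0269 along 0.0061
0.142 57 lat -0.001 0.035 along 0.005
0.152 36 lat 0.0009 0.0387 along 0.0051
0.162 28 lat 0.001 0.0389 along 0.0058
0.172 51 lat 0.0039 0.0355 along 0.0044
0.182 2 lat 0.0214 0.0253 along 0.0047
top 93 [-0.0415 -0.0055  0.122 ] [0.0296 0.0408 0.1836] [0.0049 0.0126 0.169 ]
0.122 19 lat -0.0055 0.0211 along -0.0028
0.132 6 lat -0.0002 0.0245 along 0.0046
0.142 10 lat 0.002 0.0296 along 0.003
0.152 5 lat 0.0035 0.0324 along 0.004
0.162 16 lat 0.0037 0.0408 along 0.0069
0.172 36 lat 0.0089 0.0377 along 0.0055
0.182 1 lat 0.0246 0.0246 along 0.0063
[-0.5347627  -0.53371647 -0.00793856] 12.5667
```

View pics/f_side.png

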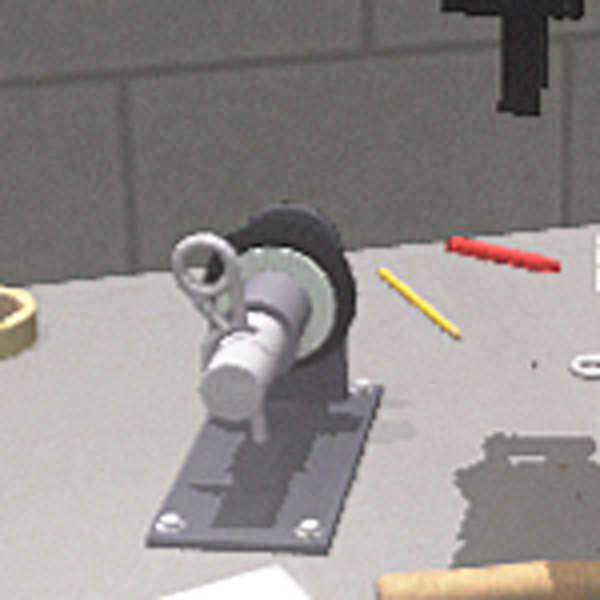

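View pics/f_top.png

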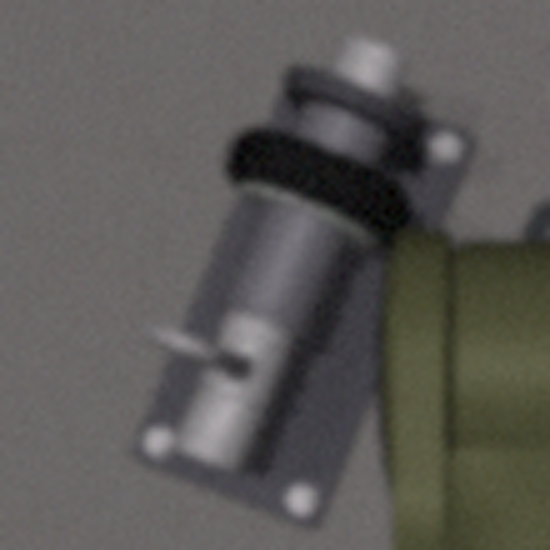

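Run:
```python
from h import *
p=viewer.camera_params('side');T=p['cam_to_world']
ex=np.array([.918,-.3955,0]);n=np.array([.3955,.918,0])
def hit(u,v,along):
    q=cv2.undistortPoints(np.array([[[u,v]]],float),p['K'],np.array([p['k1'],0,0,0,0.]))[0,0]
    d=T[:3,:3]@[q[0],q[1],1]; X=T[:3,3]+d*((along-T[:3,3]@ex)/(d@ex)); return (X@n-.3546),X[2]
for nm,(a,b) in {'tip':(262,440),'under':(257,408),'leg low':(241,325),'leg mid':(239,300),'legup':(236,275),'eye c':(207,265),'eye top':(202,233),'bent side':(207,345)}.items():
    print(nm,np.round(hit(a/4+180-.4,b/4+150-.4,.4065),4))
# ideal clip projection
im,_=viewer.get_image('side')
def pt(y,z,t):  # clip coords -> world, tilt t about seat
    y0,z0=y+.016,z+.062; yy=y0*np.cos(t)-z0*np.sin(t); zz=y0*np.sin(t)+z0*np.cos(t)
    return ex*.4065+n*(.3546+yy)+np.array([0,0,.1+zz])
big=cv2.resize(im[150:300,180:330,::-1],None,fx=5,fy=5,interpolation=cv2.INTER_CUBIC); 
for t,col in((0,(0,0,255)),(-.08,(0,255,0))):
    C=[pt(-.016,-.118,t),pt(-.016,0,t)]+[pt(.016*np.cos(a),.016*np.sin(a),t) for a in np.linspace(np.pi,-.9,15)]+[pt(-.007,-.041,t),pt(.008,-.062,t),pt(.001,-.079,t),pt(.011,-.098,t)]
    u=(proj('side',np.array(C))-[180,150]+.5)*5
    cv2.polylines(big,[u.astype(int)],False,col,1)
cv2.imwrite('pics/ov.png',big)
```

```text
tip [-0.0075  0.0487]
under [-0.0053  0.07  ]
leg low [0.002  0.1241]
leg mid [0.0024 0.1401]
legup [0.0035 0.156 ]
eye c [0.0206 0.1617]
eye top [0.0225 0.1817]
bent side [0.0233 0.1102]
```

View pics/ov.png

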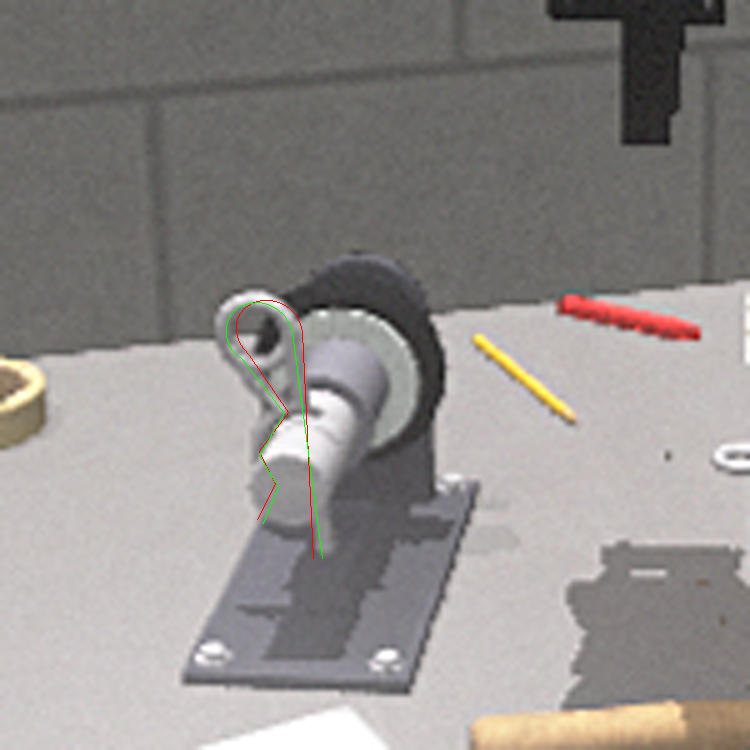

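```bash
python3 -c "
from bench import job,readout
print(job.close_job(), readout.get_state()['time'])"
```

```text
the job is handed in; nothing more can be done
the job is handed in; nothing more can be done
```

The clip is out of the block and in the axle's cross-hole, and I handed the job in at about 13 s on the robot's clock. I found the hole from the top picture, and the leg went in on the first try, so no search was needed. I pushed it through until it stopped firmly: the force rose to 21 N with no more travel. I then eased off, opened the fingers and moved the gripper well clear.

**Last checks:**
- **Height:** the eye centre measured 0.162 m above the bench, the height expected for fully home. The straight leg's tip shows below the axle.
- **Sideways:** the seat point came out within about 1 to 2 mm of the axle's centre line, and the clip's plane looks square to the axle.
- **Movement:** the clip looked unchanged in pictures taken about 0.8 s apart. The tin stayed where it was in both cameras, and the rose in the top one, the only one that finds it.

**Less certain:**
- **Lean:** after release the clip leans about 0.1 rad toward its bent leg, against the 0.15 limit. That is slightly more than the roughly 0.08 rad the hole's play should allow.
- **Snap:** I inferred that the bent leg snapped in from the force (up to about 10 N, then easing) and the pictures. The spring angle can't be read directly.
- **Networks:** the side camera's results agreed with this. The top camera's network did not find the clip in its final place.

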